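# Mix the yellow-capped sample on the touch mixer

### The job

Mix the sample with the yellow cap: with the fingertips press gently straight down on its cap so that its cup sinks clearly (about half of its 10 mm travel), keep it down for about two seconds, then let it come back up and withdraw. Only touch it, do not lift it out of its cup; do not touch the other two tubes or the mixer itself, and do not disturb the things standing around.

Things in the scene. Friction and masses are not known exactly. Their poses are not given: they have to be found in the camera images.
- tube_yellow: 2 ml sample tube with a yellow flat cap (12 mm across) and white body, 13 mm diameter, 48 mm tall; stands loosely upright in one of the mixer's three cups, the upper 28 mm free. Origin: centre of its underside, z up; the cap's top is 48 mm above the origin (115 mm above the worktop when not pressed). This is the one to press.
- tube_red: 2 ml sample tube with a red flat cap (12 mm across) and white body, 13 mm diameter, 48 mm tall; stands loosely upright in one of the mixer's three cups, the upper 28 mm free. Origin: centre of its underside, z up; the cap's top is 48 mm above the origin (115 mm above the worktop when not pressed). Leave alone.
- tube_green: 2 ml sample tube with a green flat cap (12 mm across) and white body, 13 mm diameter, 48 mm tall; stands loosely upright in one of the mixer's three cups, the upper 28 mm free. Origin: centre of its underside, z up; the cap's top is 48 mm above the origin (115 mm above the worktop when not pressed). Leave alone.
- mixer: touch mixer fixed to the worktop: white housing 100 (x) x 200 (y) x 50 (z) mm, grey knob in front. Origin: centre of its underside; y along the row of cups, z up. Three black rubber cups, 23 mm diameter, stand at y = -60, 0, +60 mm, x = 0; rims 87 mm and the undersides of their tubes 67 mm above the worktop. Which tube is in which cup varies.
- cup_a (a joint): the right-hand (y = -60 mm) of the mixer's three cups: how far it is pressed down, m, 0 (up) to 0.010 (hard stop). Its spring yields at 2 N on the tube, then 1 mm for each further 0.6 N (8 N at the stop), and lifts cup and tube back when released. It mixes beyond 0.0035. More than 18 N on the tube is too rough.
- cup_b (a joint): the middle (y = 0) of the mixer's three cups: how far it is pressed down, m, 0 (up) to 0.010 (hard stop). Its spring yields at 2 N on the tube, then 1 mm for each further 0.6 N (8 N at the stop), and lifts cup and tube back when released. It mixes beyond 0.0035. More than 18 N on the tube is too rough.
- cup_c (a joint): the left-hand (y = +60 mm) of the mixer's three cups: how far it is pressed down, m, 0 (up) to 0.010 (hard stop). Its spring yields at 2 N on the tube, then 1 mm for each further 0.6 N (8 N at the stop), and lifts cup and tube back when released. It mixes beyond 0.0035. More than 18 N on the tube is too rough.
- amber_vial: brown glass vial with white cap, 22 mm diameter, 44 mm tall, loose bystander; origin under its centre
- cup: small yellow cup with a short handle, 28 x 35 mm, 24 mm tall, loose bystander; origin under its centre
- dish: flat round pinkish dish with lid, 57 mm diameter, 13 mm high, loose bystander; origin under its centre
- bottle: white dropper bottle with red pointed tip, 35 mm diameter, 104 mm tall, loose bystander; origin under its centre
- pink_box: flat pink-red cardboard box, 55 x 75 mm, 24 mm high, loose bystander; origin under its centre

How it is judged:
By the outcome, as a careful person would: the job done as asked, in the order asked, and still so for the second after the job is handed in, with the robot touching nothing.
It also fails if it takes over 35 s, if anything falls off the work surface, if the arm or the gripper's body presses on something with over 40 N, if the wrist force passes 120 N, or if a joint passes its speed limit or range.

### The arm

A 6-joint arm with a two-finger parallel gripper is mounted at the origin on a cart in front of the work surface, level with it; the furniture and walls round the work are solid. World frame = base frame: x ahead of the robot, y to its left, z up, the work surface at z = 0. Lengths are in m, angles in rad, forces in N, time in s.
With the tool pointing down it reaches from about 0.275 to 0.725 m from the base axis. Payload 15.9 kg.
Tool frame: the origin (TCP) lies on the mounting face of the last link; the fingertips stand 173 mm ahead of it and the grasp point (between the pads) lies 155 mm ahead of it; z points along the fingers, y is the line along which they close (so a half turn about z gives the same grasp; the last joint's range is limited). The gripper opens to 85 mm and grips with 20 to 120 N. Pads are 22 mm wide; open, the fingers measure 114 mm over their backs; the gripper's body (76 mm by 85 mm) begins 54 mm behind the grasp point. The pads swing forward as they close: fully open they stand 13 mm farther back than shut.
Start: joints at [-1.219, 0.213, -0.034, 1.323, 0, 1.571], TCP at [0.172, -0.469, 0.405] pointing down, gripper open.
Joint ranges: [-2.98, 2.98], [-0.74, 1.72], [-1.14, 1.35], [-2.1, 2.04], [-1.57, 1.44], [-3.14, 3.14]. Speed limits (rad/s): [1.89, 1.89, 2.39, 2.57, 3.14, 3.14].

### API

Orientations are given as a unit quaternion [w, x, y, z].
In Python, from cell import * gives the robot as it stands. Calls block until the motion is done:
- move_pose(position, orientation): joint-space move of the TCP to a pose.
- move_straight(position, attitude=None, vel=0.15, f_stop=None): straight line of the TCP; attitude=None keeps the orientation; vel is the mean speed in m/s. With f_stop (N) it stops when the force on the tool has changed by that much, and returns True; else False.
- goto_joints(angles): joint-space move.
- command_gripper(opening, grasp_force=None): finger opening in m; grasp_force is the grip in N (None keeps the last); returns when the fingers have stopped.
- pause(seconds).
- solve_ik(position, orientation): joint angles nearest the present ones, or None.
- sense(): the state.
- grab_frame(name): name is "scene" or "top" or "wrist"; returns the picture (420x560x3 uint8, red, green, blue); there is no depth.
- calibration(name): a dict with "mtx" (3x3 intrinsics, pixels), "extrinsics" (4x4, takes a point from world to camera coordinates). Camera axes: x right, y up, looking along -z (the intrinsics and any distortion apply to the point x, -y, -z); pixel columns grow to the right and rows downward; lengths in m; the calibration is good to about 2 mm. A picture is of the moment at which its call begins: read the wrist's pose just before it. calibration takes no time and is no camera call; for the wrist camera it gives the pose at the moment of the call.
A pose or a line that the arm cannot do raises IKError and nothing moves.
- sign_off(): hands the job in; it is judged then, once.
Trained networks look in the newest picture that a camera, given by its name, has taken for a name from the list of things; names that differ only in an ending like _2 or _b are one class to them, and where a whole thing is asked for, a point or a joint stands for the part that bears it (a point fixed in the world has none). Each returns a list of dicts, best first, with "score" (0 to 1); they miss things now and then, are a little off and sometimes report something else, mostly with a low value. They report only what shows in the picture. A call takes as long as a camera call.
- find_in(label, camera): "extent" ([centre column, centre row, width, height] in pixels, round what is visible of it).
The state is a dict: "time_s": time; "joint_positions": joint angles; "joint_velocities": joint speeds; "tau": joint torques, N m; "eef_pos": TCP position; "orientation": TCP orientation; "wrist_force": force on the tool from outside, world axes, zero at the start; "ft_torque": the same for the moment, N m; "opening": finger opening in m; "finger_force": force on a finger pad.
Only numpy, scipy, OpenCV 4.12 (cv2) and the standard library are available. Lean on these libraries where they do the work, as an engineer would, in place of code of your own. Each camera call takes 0.05 s, during which the arm holds its last target. There are 200 camera calls.

## Working session

There is one attempt and no reset: what is moved stays moved. The work goes in short steps, each a Python script; the robot and the scene stay as the last script left them, time stands still between calls to the robot, and variables do not carry over. Pictures are saved under pics/ and viewed, at most 10 in all, crops included, and the job is handed in when it is done.

```bash
mkdir -p pics; python3 - <<'E'
from cell import *
import cv2,numpy as np
for n in ("scene","top"):
    im=grab_frame(n); cv2.imwrite(f"pics/{n}1.png",im[:,:,::-1])
    c=calibration(n); print(n,c["mtx"].tolist(),np.round(c["extrinsics"],4).tolist(),[k for k in c])
    for l in ("tube_yellow","tube_red","tube_green","mixer"):
        print(l,[(np.round(d["extent"],1).tolist(),round(d["score"],2)) for d in find_in(l,n)[:3]])
s=sense();print(s["time_s"],s["eef_pos"],s["orientation"],s["opening"])
E
```

```text
scene [[423.78009154984346, 0.0, 283.4205021931013], [0.0, 423.78009154984346, 212.12880219196717], [0.0, 0.0, 1.0]] [[-0.8534, -0.5211, -0.0084, 0.5203], [0.4028, -0.6697, 0.624, -0.194], [-0.3308, 0.5291, 0.7814, -1.1821], [0.0, 0.0, 0.0, 1.0]] ['mtx', 'extrinsics']
tube_yellow []
tube_red []
tube_green []
mixer [([315.8, 202.8, 65.0, 59.8], 0.9)]
top [[406.1528754183878, 0.0, 279.15440174557244], [0.0, 406.1528754183878, 211.654737019944], [0.0, 0.0, 1.0]] [[-0.0009, -0.9999, 0.0106, 0.0849], [0.9828, 0.0011, 0.1845, -0.552], [-0.1845, 0.0106, 0.9828, -1.2771], [0.0, 0.0, 0.0, 1.0]] ['mtx', 'extrinsics']
tube_yellow [([204.8, 250.6, 17.9, 12.4], 0.49)]
tube_red []
tube_green []
mixer [([311.6, 228.8, 67.7, 41.3], 0.89)]
0.5 [ 0.17229852 -0.46935234  0.40469171] [-1.87534027e-05  9.84564205e-01  1.75023789e-01 -9.44802366e-06] 0.08578862107659709
```

View pics/scene1.png

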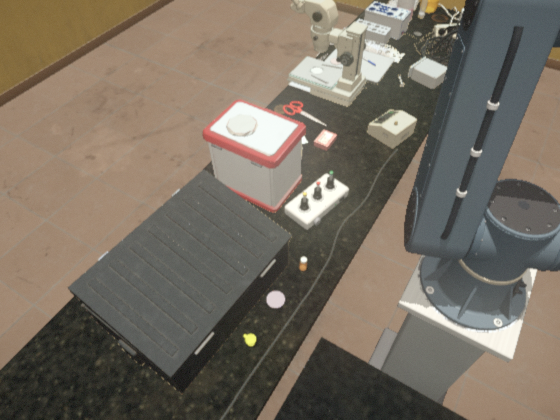

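View pics/top1.png

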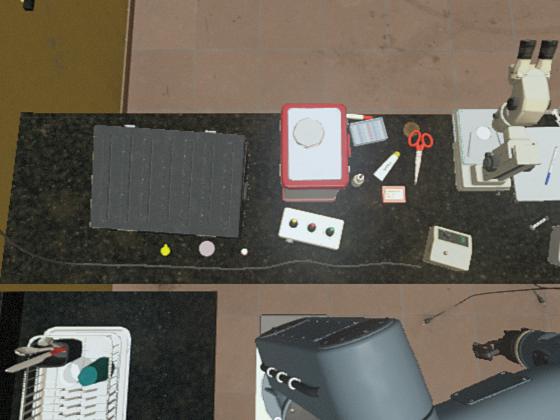

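The scene picture shows the mixer in front of a tall red and white cooler. The yellow cap is at about (304,195), red (317,184) and green (329,174). In the top view the caps are at about yellow (293,223), red (312,227) and green (331,231). Next I'll segment the caps by colour and triangulate them.

```bash
cat > h.py <<'E'
import cv2,numpy as np
def P(c):
    return c["mtx"]@np.diag([1,-1,-1])@c["extrinsics"][:3]
def proj(c,X):
    p=P(c)@np.append(X,1); return p[:2]/p[2]
def tri(c1,p1,c2,p2):
    X=cv2.triangulatePoints(P(c1),P(c2),np.array(p1,float),np.array(p2,float)).ravel(); return X[:3]/X[3]
def on_z(c,p,z):
    M=P(c); A=np.c_[M[:,:2],-np.array([p[0],p[1],1])]
    return np.linalg.solve(A,-(M[:,2]*z+M[:,3]))[:2]
HUE=dict(yellow=(22,34),red=(172,188),green=(50,85))
def caps(im,box,smin=110,vmin=60,amin=3):
    x0,y0,x1,y1=box; hsv=cv2.cvtColor(im[y0:y1,x0:x1],cv2.COLOR_RGB2HSV).astype(int); out={}
    for n,(a,b) in HUE.items():
        h=np.where(hsv[...,0]<10,hsv[...,0]+180,hsv[...,0]) if n=="red" else hsv[...,0]
        m=((h>=a)&(h<=b)&(hsv[...,1]>smin)&(hsv[...,2]>vmin)).astype(np.uint8)
        k,_,st,ce=cv2.connectedComponentsWithStats(m)
        out[n]=[(int(st[i,4]),np.round(ce[i]+[x0,y0],1).tolist(),st[i,2:4].tolist()) for i in sorted(range(1,k),key=lambda i:-st[i,4]) if st[i,4]>=amin][:3]
    return out
E
python3 - <<'E'
from cell import *
from h import *
T,S=cv2.imread("pics/top1.png")[:,:,::-1].copy(),cv2.imread("pics/scene1.png")[:,:,::-1].copy()
a=caps(T,(280,208,345,246)); b=caps(S,(292,165,345,222),80); ct,cs=calibration("top"),calibration("scene")
for n in HUE:
    print(n,a[n],b[n])
    if a[n] and b[n]: print(tri(ct,a[n][0][1],cs,b[n][0][1]).round(4))
# cooler top corner: front-left/right in top and scene
for t,s in (((347,187),(270,151)),((282,187),(206,133))): pass
print(tri(ct,(282,188),cs,(273,153)).round(3),tri(ct,(347,187),cs,(304,133)).round(3))
g=np.hstack([cv2.resize(T[200:250,275:350],(400,267)),cv2.resize(S[165:215,280:355],(400,267))]);cv2.imwrite("pics/zoom.png",g[:,:,::-1])
E
```

```text
yellow [(9, [293.9, 220.4], [4, 4])] [(8, [304.1, 193.9], [3, 3])]
[0.5134 0.0396 0.1081]
red [(9, [312.3, 224.9], [4, 3])] [(26, [296.2, 185.3], [10, 13]), (7, [318.0, 182.7], [3, 3])]
[ 0.5343 -0.0084  0.0806]
green [] []
[0.583 0.082 0.27 ] [ 0.603 -0.115  0.186]
```

View pics/zoom.png

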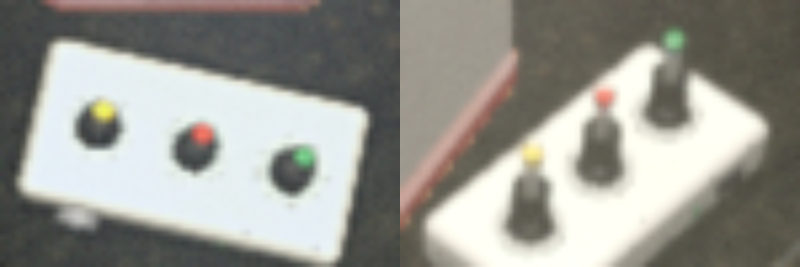

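The zoom confirms yellow is in the left cup (y = +60), with its cap at about (0.513, 0.040, 0.11), near the given height of 0.115. The cooler's front is at about x = 0.59. Next I'll close the fingers and look from two wrist positions.

```bash
cat >> h.py <<'E'
def quat(a): # tool down, tool y along world angle a
    t=(a+np.pi/2)/2; return [0,np.cos(t),np.sin(t),0]
E
python3 - <<'E'
from cell import *
from h import *
import pickle
q=quat(-0.08+0.0)  # closing axis roughly +x
s=sense(); print(np.round(solve_ik([0.42,0.02,0.39],quat(0.05)),3),np.round(solve_ik([0.513,0.04,0.3],quat(0.05)),3))
command_gripper(0.0)
D=[]
for i,p in enumerate(([0.42,0.02,0.39],[0.42,0.08,0.39])):
    move_pose(p,quat(0.05)); c=calibration("wrist"); im=grab_frame("wrist"); D.append((c,im))
    cv2.imwrite(f"pics/w{i}.png",im[:,:,::-1])
    print(proj(c,[.5134,.0396,.115]),caps(im,(0,0,560,420),amin=40),[(np.round(d["extent"],1).tolist(),round(d["score"],2)) for d in find_in("tube_yellow","wrist")[:2]])
pickle.dump(D,open("D.pkl","wb"))
s=sense();print(s["time_s"],s["eef_pos"],s["wrist_force"],s["opening"])
E
```

```text
[ 0.048  0.053 -0.257  1.26   0.     1.568] [ 0.078  0.286 -0.208  1.077  0.     1.599]
[420.51065169 188.5812693 ] {'yellow': [(221, [419.9, 189.7], [17, 17])], 'red': [(2073, [479.5, 189.3], [119, 176]), (244, [387.4, 266.7], [18, 18])], 'green': []} [([413.9, 187.3, 35.2, 24.0], 0.8)]
[406.80914321 272.58050102] {'yellow': [(183, [406.5, 273.9], [16, 15])], 'red': [(2257, [478.1, 240.0], [129, 161])], 'green': []} [([403.2, 265.5, 32.7, 29.6], 0.62)]
3.7917 [0.42006325 0.07950319 0.38998196] [-0.28361495 -0.71132258 -0.30634031] -2.053585004365033e-05
```

View pics/w0.png

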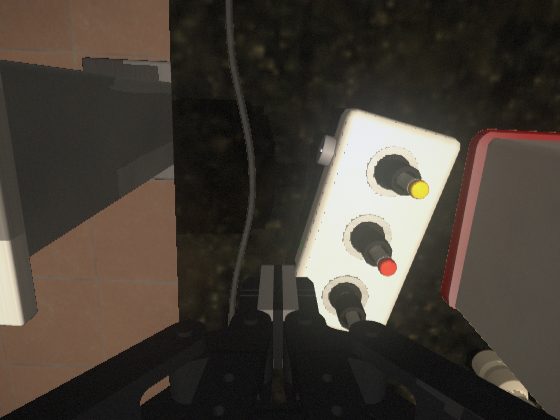

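The wrist view shows the yellow cap clear at (420,190) and red at (387,267). The cooler is to the right, beyond the mixer. Next I'll triangulate from the two wrist views and check the clearance to the cooler.

```bash
python3 - <<'E'
from cell import *
from h import *
import pickle
(c0,i0),(c1,i1)=pickle.load(open("D.pkl","rb"))
b=lambda im:caps(im,(0,0,560,420),amin=40)["yellow"][0][1]
p0,p1=b(i0),b(i1)
print("tri",tri(c0,p0,c1,p1).round(4),"z=.115:",on_z(c0,p0,.115).round(4),on_z(c1,p1,.115).round(4))
print("red z=.115",on_z(c0,(387.4,266.7),.115).round(4))
ct=calibration("top");cs=calibration("scene")
print("top/scene z=.115",on_z(ct,(293.9,220.4),.115).round(4),on_z(cs,(304.1,193.9),.115).round(4))
# closer look: cap near the image centre would be best; hover with tips ~35 mm above, slightly back
move_pose([0.46,0.04,0.34],quat(0.05)); c=calibration("wrist"); im=grab_frame("wrist")
p=caps(im,(0,0,560,420),amin=40)["yellow"]; print(p,on_z(c,p[0][1],.115).round(4),"tri",tri(c0,p0,c,p[0][1]).round(4),tri(c1,p1,c,p[0][1]).round(4))
cv2.imwrite("pics/w2.png",im[:,:,::-1]); s=sense(); print(s["time_s"],s["wrist_force"].round(2),proj(c,s["eef_pos"]-[0,0,.173]))
E
```

```text
tri [0.5129 0.039  0.1159] z=.115: [0.5131 0.0388] [0.5133 0.0386]
red z=.115 [ 0.4991 -0.0179]
top/scene z=.115 [0.5125 0.04  ] [0.5103 0.0449]
[(308, [376.1, 242.1], [21, 19])] [0.5131 0.0388] tri [0.5129 0.0389 0.1154] [0.5123 0.0397 0.1175]
4.2417 [ 0.07  0.32 -1.02] [279.92902717 281.32842516]
```

View pics/w2.png

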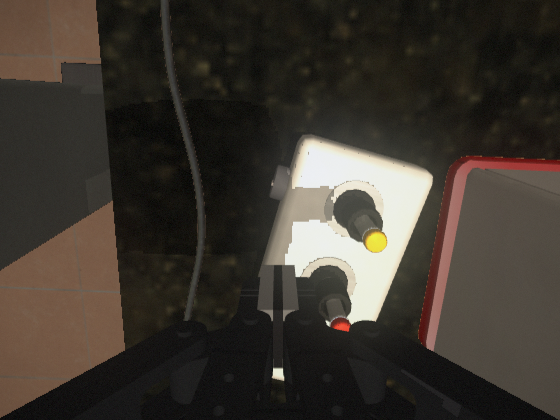

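The cap is at (0.513, 0.039), z ≈ 0.1155, and all views agree. The distance to red is 58 mm, against 60 mm expected. I'll check the cooler wall, then descend guarded by force.

```bash
python3 - <<'E'
from cell import *
from h import *
c=calibration("wrist"); print("wall foot x",on_z(c,(430,340),0.01).round(3),on_z(c,(450,180),0.01).round(3))
E=c["extrinsics"]; print("cam",(-E[:3,:3].T@E[:3,3]).round(3))
X=np.array([0.513,0.0388])
w=on_z(c,(430,340),0.01)[0],on_z(c,(450,180),0.01)[0]
if min(w)<0.575: print("tight, stop"); raise SystemExit
move_pose([*X,0.325],quat(0.05)); move_straight([*X,0.297],vel=0.1); pause(.3)
s=sense(); print(s["time_s"],s["eef_pos"].round(4),s["wrist_force"].round(2))
hit=move_straight([*X,0.280],vel=0.01,f_stop=1.2); s=sense(); print(hit,s["time_s"],s["eef_pos"].round(4),s["wrist_force"].round(2))
im=grab_frame("wrist"); cv2.imwrite("pics/w3.png",im[:,:,::-1])
E
```

```text
wall foot x [ 0.607 -0.095] [0.598 0.056]
cam [0.456 0.113 0.31 ]
5.3083 [0.5131 0.0388 0.2975] [ 0.04 -0.05  0.48]
True 6.2833 [0.5128 0.0388 0.2875] [-0.59  0.11  2.68]
```

View pics/w3.png

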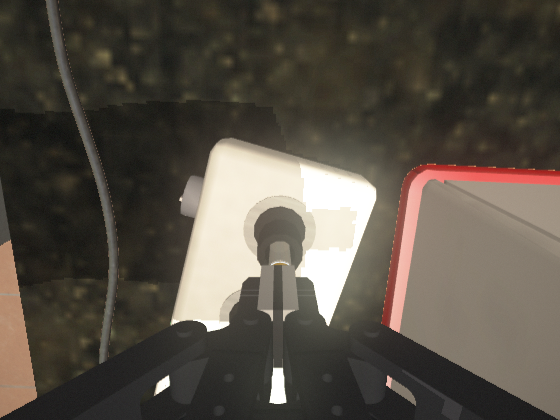

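The fingertips rest centred on the yellow cap, with contact at tip z ≈ 0.1145 as expected. Now I'll press about 5 mm, hold and release.

```bash
python3 - <<'E'
from cell import *
from h import *
X=[0.513,0.0388]
def rep(t):
    s=sense(); print(t,round(s["time_s"],2),s["eef_pos"].round(4),s["wrist_force"].round(2))
    return s
rep("pre")
print(move_straight([*X,0.2825],vel=0.008,f_stop=8)); s=rep("down")
F=s["wrist_force"][2]-0.48
if F<4.2: move_straight([*X,0.2815],vel=0.008,f_stop=3); rep("adj")
for _ in range(4): pause(.5); rep("hold")
move_straight([*X,0.292],vel=0.01); rep("up")
move_straight([*X,0.33],vel=0.08); rep("clear")
move_pose([0.44,0.06,0.36],quat(0.05)); c=calibration("wrist"); im=grab_frame("wrist"); cv2.imwrite("pics/w4.png",im[:,:,::-1])
p=caps(im,(0,0,560,420),amin=40)["yellow"]; print(p,on_z(c,p[0][1],.115).round(4)); rep("end")
E
```

```text
pre 6.33 [0.5128 0.0388 0.2875] [ 0.01 -0.7   1.44]
False
down 7.11 [0.5131 0.0388 0.2826] [-1.08  0.11  6.55]
hold 7.61 [0.5131 0.0388 0.2826] [-0.54  0.68  4.98]
hold 8.11 [0.5131 0.0388 0.2826] [ 0.41 -0.05  5.27]
hold 8.61 [0.5131 0.0388 0.2826] [-0.27  0.39  4.38]
hold 9.11 [0.5131 0.0388 0.2826] [0.36 0.   5.3 ]
up 10.21 [0.513  0.0388 0.2919] [-0.06  0.64  0.45]
clear 10.83 [0.5129 0.0388 0.3297] [-0.49 -0.14 -0.14]
[(245, [395.5, 264.0], [18, 17])] [0.5132 0.0387]
end 11.31 [0.44   0.06   0.3598] [-0.27 -0.01  1.09]
```

View pics/w4.png

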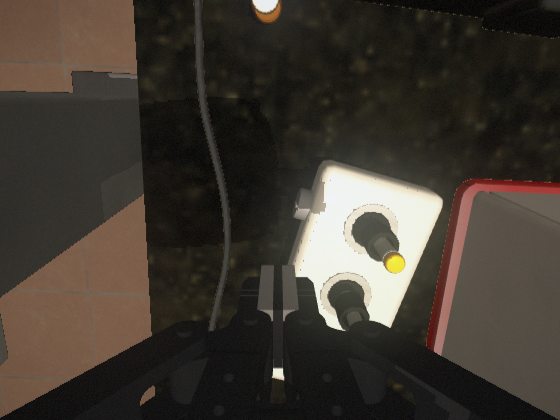

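The yellow tube is upright again with its cap at (395,264), which maps to the same place as before. The press held at about 5 N, matching about 5 mm of travel, for 2 s.

```bash
python3 -c "
from cell import *
print(sign_off())"
```

```text
the job is handed in; nothing more can be done
None
```

I pressed the yellow tube down about 5 mm (about 5 N) for two seconds and released it; it came back up in place, and I withdrew the arm and handed the job in at about 11 s.

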